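# Press the runner sections into a sled channel

### The arm

A 6-joint arm with a two-finger parallel gripper is mounted at the origin on a cart in front of the work surface, level with it; the furniture and walls round the work are solid. World frame = base frame: x ahead of the robot, y to its left, z up, the work surface at z = 0. Lengths are in m, angles in rad, forces in N, time in s.
With the tool pointing down it reaches from about 0.4 to 0.825 m from the base axis. Payload 7 kg.
Tool frame: the origin (TCP) lies between the finger pads; the fingertips stand 22 mm ahead of it and the grasp point (between the pads) lies 3 mm ahead of it (arm.tip_reach is the distance from the TCP to the fingertips, in m); z points along the fingers, y is the line along which they close (so a half turn about z gives the same grasp; the last joint's range is limited). The gripper opens to 88 mm and grips with 3 to 60 N. Pads are 19 mm wide; open, the fingers measure 130 mm over their backs; the gripper's body (78 mm by 193 mm) begins 47 mm behind the grasp point.
Start: joints at [-1.032, 0.359, 0.012, 0, -1.224, -0.288], TCP at [0.167, -0.654, 0.249] pointing down, gripper open.
Joint ranges: [-3.07, 3.07], [-1.43, 2.12], [-1.02, 1.25], [-3.03, 1.67], [-3.05, -0], [-3.03, 3.03]. Speed limits (rad/s): [2.39, 2.39, 3.01, 3.14, 3.14, 3.14].

### API

Orientations are given as [roll, pitch, yaw] about the fixed x, y, z axes, in that order (R = Rz(yaw) Ry(pitch) Rx(roll)).
In Python, from station import arm, viewer gives the robot as it stands. The module is installed in compiled form; this text tells all that it offers.
- The arm moves only by the tool apply_moves, never from a script. Its argument "commands" is a list that holds one entry, the list of rows, each a list of 5 numbers: the closure, from -1 (fully open) to 1 (shut), then the shift along the world's x, y, z as a fraction of full scale, then the turn about the world's z as a fraction of full scale. In form: [[[fingers, tx, ty, tz, yaw], ...]]. A call has 1 to 12 rows; each row shifts and turns the commanded pose from where the row before left it; what a row does not reach is not made up. Full scale, the value 1, is 20 cm for a shift and pi rad for a turn. A row lasts 1/10 s, in which the tool goes at most 50 mm and 8.59 degrees, less where a joint would pass 70% of its speed; a pose out of reach is approached as far as the arm can. A call with a number of a shift or a turn outside -1 to 1 is refused whole. A call with a gripper value outside its range is refused whole. The fingers move at their own pace and stop on an object; "force" is the grip in N (left out, the last holds). Time passes only in rows, so rows that do not move let the fingers close. It gives the time, the measured TCP pose, the force, the opening and the grip force at its end, in the units of the state.
- arm.get_state(): the state, without advancing time (a new reading comes with each control period).
- viewer.grab_frame(name): name is "side" or "top" or "wrist"; returns a dict with "image" (420x560x3 uint8, blue, green, red), "mtx" (3x3 intrinsics, pixels), "rvec" (rotation vector, rad) and "tvec" (3), from world to camera coordinates, as OpenCV has them. Camera axes: x right, y down, z forward; pixel columns grow to the right and rows downward; lengths in m; the calibration is good to about 2 mm. A picture is of the moment at which its call begins. There is no depth.
- arm.job_done(): hands the job in; it is judged then, once.
The state is a dict: "t": time; "q": joint angles; "qd": joint speeds; "joint_efforts": joint torques, N m; "eef_pos": TCP position; "ee_rot": TCP orientation; "force": force on the tool from outside, world axes, zero at the start; "moment": the same for the moment, N m; "width": finger opening in m; "gripper_force": force on a finger pad.
Only numpy, scipy, OpenCV 4.12 (cv2) and the standard library are available. Lean on these libraries where they do the work, as an engineer would, in place of code of your own. Each camera call takes 0.05 s, during which the arm holds its last target. There are 200 camera calls.

### The job

Fit the runner of this saw sled: lay every loose wooden runner section lengthwise into the channel so that it stands loosely on the spring lips, then slide open the lid of the wooden case and take out the ball-nosed presser. With it press the sections down onto the channel floor in one slow, unbroken stroke (a few centimetres a second) along the channel from its open end to its end stop, without lifting the ball off the line on the way. Then stand the presser back in the hole in its case, slide the lid fully shut, and leave the other things on the bench alone.

Things in the scene. Friction and masses are not known exactly. Their poses are not given: they have to be found in the camera images.
- sled: fixed plywood sled base, 290 x 100 x 18 mm, flat on the bench, with an aluminium channel along the middle of its top. Origin: centre of the underside; x along the channel from open end to end stop, y across, z up. Channel floor 20 mm above the origin, 262 mm long (x -131 to +131 mm); side walls 29.5 mm apart inside, with rounded tops 11 mm above the floor
- channel_open (a point): middle of the channel floor at its open end (no wall there). Springy black lips inside both side walls carry a laid-in section about 4 mm above the floor (its top about 44 mm above the sled's origin). Pushed with 3 to 10 N it sinks to the floor (its centre 30, its top 40 mm above the sled's origin) and the lips hold it
- channel_stop (a point): middle of the channel floor at its end stop, an aluminium block 6 mm thick and 12 mm high above the floor, lower than the tops of pressed sections. Unpressed sections slide easily along the channel, so the stroke may push them together towards this stop
- runner1: hardwood runner section, flat bar 60 x 28 x 20 mm, 30 g; lies flat on the bench, or is absent (2 to 4 are there). Origin: its centre; x along its length, y across its 28 mm width, z up or down (both broad sides are alike). Grip it at least 8 mm above its underside so that the fingertips clear the channel walls when it is laid in
- runner2: hardwood runner section, flat bar 60 x 28 x 20 mm, 30 g; lies flat on the bench, or is absent (2 to 4 are there). Origin: its centre; x along its length, y across its 28 mm width, z up or down (both broad sides are alike). Grip it at least 8 mm above its underside so that the fingertips clear the channel walls when it is laid in
- runner3: hardwood runner section, flat bar 60 x 28 x 20 mm, 30 g; lies flat on the bench, or is absent (2 to 4 are there). Origin: its centre; x along its length, y across its 28 mm width, z up or down (both broad sides are alike). Grip it at least 8 mm above its underside so that the fingertips clear the channel walls when it is laid in
- runner4: hardwood runner section, flat bar 60 x 28 x 20 mm, 30 g; lies flat on the bench, or is absent (2 to 4 are there). Origin: its centre; x along its length, y across its 28 mm width, z up or down (both broad sides are alike). Grip it at least 8 mm above its underside so that the fingertips clear the channel walls when it is laid in
- presser: hand presser, 200 g, upright in the case with its collar on the shelf: polished steel ball 36 mm in diameter at the bottom, flat brass collar 58 mm in diameter from 44 to 50 mm above the ball's lowest point, round wooden handle 28 mm in diameter from 50 to 92 mm. Origin: lowest point of the ball; z up along the handle
- case: fixed wooden case, 140 x 104 mm, 113 mm high, inside 128 mm (x) by 92 mm (y); origin at the centre of its underside, z up. A shelf inside, its top 52 mm above the bench, has a 47 mm hole in the middle; the presser's ball hangs in it with the collar on the shelf (presser origin then 8 mm above the case's). The lid slides towards the case's -y
- rest (a point): centre of the hole at the top of the shelf in the case
- lid (a joint): travel of the case's sliding lid: 0 shut, 0.094 m fully open; moves the lid along the case's -y; friction about 1.5 N, stays where it is left
- lid_grip (a point): middle of the wooden grip bar on the lid: 60 mm long along the case's x, 12 mm thick along the case's y, rising 21 mm above the lid's top; this point is 11.5 mm above the lid's top (9.5 mm below the top of the bar). The bar stands near the lid's leading (-y) edge
- pincers: bystander: iron pincers lying behind the sled
- oak_block_b: bystander: oak block, 109 x 190 x 45 mm, behind the work
There are look-alikes about, which are no part of the job. Leave any green look-alike of the runner3 alone. Leave any green look-alike of the runner4 alone.

How it is judged:
On the way, in this order (a step that is already met when the one before it is completed fails the run):
1. all sections lie in the channel, at least one not yet pressed down, and the presser's ball is at the channel's open end (z of any of runner1, runner2, runner3, runner4 in the frame of sled above 0.033 m and x of presser in the frame of sled between -0.2 and -0.105 m and y of presser in the frame of sled between -0.012 and 0.012 m and z of presser in the frame of sled below 0.055 m and x of runner1 in the frame of sled between -0.113 and 0.113 m and y of runner1 in the frame of sled between -0.004 and 0.004 m and angle between the x axis of each of runner1, runner2, runner3, runner4 and the x axis of sled, either way round below 0.15 rad and z of runner1 in the frame of sled between 0.0245 and 0.0405 m and x of runner2 in the frame of sled between -0.113 and 0.113 m and y of runner2 in the frame of sled between -0.004 and 0.004 m and z of runner2 in the frame of sled between 0.0245 and 0.0405 m and x of runner3 in the frame of sled between -0.113 and 0.113 m and y of runner3 in the frame of sled between -0.004 and 0.004 m and z of runner3 in the frame of sled between 0.0245 and 0.0405 m and x of runner4 in the frame of sled between -0.113 and 0.113 m and y of runner4 in the frame of sled between -0.004 and 0.004 m and z of runner4 in the frame of sled between 0.0245 and 0.0405 m), for 0.1 s.
2. the ball, down on the line, passes a quarter of the channel (x of presser in the frame of sled between -0.085 and -0.045 m and y of presser in the frame of sled between -0.008 and 0.008 m and z of presser in the frame of sled below 0.043 m), for 0.1 s.
3. the ball, down on the line, passes the middle of the channel (x of presser in the frame of sled between -0.02 and 0.02 m and y of presser in the frame of sled between -0.008 and 0.008 m and z of presser in the frame of sled below 0.043 m), for 0.1 s.
4. the ball, down on the line, passes three quarters of the channel (x of presser in the frame of sled between 0.045 and 0.085 m and y of presser in the frame of sled between -0.008 and 0.008 m and z of presser in the frame of sled below 0.043 m), for 0.1 s.
5. the ball is at the end stop and every section is pressed down to the floor (x of presser in the frame of sled between 0.1 and 0.16 m and y of presser in the frame of sled between -0.01 and 0.01 m and z of presser in the frame of sled below 0.043 m and x of runner1 in the frame of sled between -0.105 and 0.105 m and y of runner1 in the frame of sled between -0.003 and 0.003 m and z of runner1 in the frame of sled between 0.0245 and 0.032 m and angle between the x axis of each of runner1, runner2, runner3, runner4 and the x axis of sled, either way round below 0.035 rad and x of runner2 in the frame of sled between -0.105 and 0.105 m and y of runner2 in the frame of sled between -0.003 and 0.003 m and z of runner2 in the frame of sled between 0.0245 and 0.032 m and x of runner3 in the frame of sled between -0.105 and 0.105 m and y of runner3 in the frame of sled between -0.003 and 0.003 m and z of runner3 in the frame of sled between 0.0245 and 0.032 m and x of runner4 in the frame of sled between -0.105 and 0.105 m and y of runner4 in the frame of sled between -0.003 and 0.003 m and z of runner4 in the frame of sled between 0.0245 and 0.032 m), for 0.1 s.
At the end, for the whole second after the job is handed in: Every section that is there lies in the channel within 2 mm of the floor, level and in line with it; the presser stands upright in the hole of its case with its collar on the shelf, released and at rest; the lid is shut within 4 mm (horizontal distance between presser and rest below 0.007 m and z of presser in the frame of case below 0.0115 m and angle between presser's own z axis and vertical below 0.12 rad and linear speed of presser below 0.02 m/s and value of joint lid below 0.004 m and x of runner1 in the frame of sled between -0.105 and 0.105 m and y of runner1 in the frame of sled between -0.003 and 0.003 m and z of runner1 in the frame of sled between 0.0245 and 0.032 m and angle between the x axis of each of runner1, runner2, runner3, runner4 and the x axis of sled, either way round below 0.035 rad and x of runner2 in the frame of sled between -0.105 and 0.105 m and y of runner2 in the frame of sled between -0.003 and 0.003 m and z of runner2 in the frame of sled between 0.0245 and 0.032 m and x of runner3 in the frame of sled between -0.105 and 0.105 m and y of runner3 in the frame of sled between -0.003 and 0.003 m and z of runner3 in the frame of sled between 0.0245 and 0.032 m and x of runner4 in the frame of sled between -0.105 and 0.105 m and y of runner4 in the frame of sled between -0.003 and 0.003 m and z of runner4 in the frame of sled between 0.0245 and 0.032 m); the robot touches nothing.
It fails at once if the presser is moved faster than 0.18 m/s while its ball is down on the channel line (x of presser in the frame of sled between -0.12 and 0.12 m and y of presser in the frame of sled between -0.02 and 0.02 m and z of presser in the frame of sled below 0.051 m and linear speed of presser above 0.18 m/s).
It fails at once if the ball is lifted off (or set down on) the line between the channel's ends instead of running from end to end (x of presser in the frame of sled between -0.09 and 0.09 m and y of presser in the frame of sled between -0.03 and 0.03 m and z of presser in the frame of sled between 0.053 and 0.066 m).
It fails at once if the pincers or the oak block are pushed more than 3 cm (distance of any of pincers, oak_block_b from where it was at the start of the episode above 0.03 m).
Of runner1, runner2, runner3, runner4 only 2 to 4 are there at a start; the rules pass over those that are not, and their reading is None.
At some moment in a run one of runner1, runner2, runner3, runner4 may be knocked a few centimetres aside while the robot is not near it.
It also fails if it takes over 210 s, if anything falls off the work surface, if the arm or the gripper's body presses on something with over 40 N, if the wrist force passes 120 N, or if a joint passes its speed limit or range.

## Working session

There is one attempt and no reset: what is moved stays moved. The work goes in short steps, Python scripts to look and compute and a tool call to move; the robot and the scene stay as the last step left them, time stands still between calls to the robot, and variables do not carry over. Pictures are saved under pics/ and viewed, at most 14 in all, crops included, and the job is handed in when it is done.

Besides the shell and the picture viewer there is one more tool, called after "Request:" as name([rows], argument=value, ...), one row to a line, values as JSON. apply_moves: Moves the arm, as the interface text tells. Shift numbers are shares of 20 cm and turn numbers shares of pi rad, none past 1 either way. Its arguments: {"type":"object","properties":{"commands":{"type":"array","items":{"type":"array","items":{"type":"array","items":{"type":"number"}}}},"force":{"type":"number"}},"required":["commands"]}

```bash
mkdir -p pics
cat > h.py <<'E'
import numpy as np, cv2
from station import arm, viewer
def grab(n,f,crop=None,s=1):
    d=viewer.grab_frame(n); np.savez('pics/'+f+'.npz',**d)
    save(f,f,crop,s)
def save(src,f,crop=None,s=1):
    im=np.load('pics/'+src+'.npz')['image']
    if crop: x0,y0,x1,y1=crop; im=im[y0:y1,x0:x1]
    if s!=1: im=cv2.resize(im,None,fx=s,fy=s,interpolation=cv2.INTER_CUBIC)
    cv2.imwrite('pics/'+f+'.png',im)
def world(src,uv,z):
    d=np.load('pics/'+src+'.npz'); R=cv2.Rodrigues(d['rvec'])[0]; t=d['tvec'].ravel()
    c=-R.T@t; r=R.T@np.linalg.inv(d['mtx'])@np.array([*uv,1.]); return c+r*(z-c[2])/r[2]
def proj(src,P):
    d=np.load('pics/'+src+'.npz'); return cv2.projectPoints(np.array(P,float).reshape(-1,3),d['rvec'],d['tvec'],d['mtx'],None)[0].reshape(-1,2)
E
python3 - <<'E'
from h import *
grab('top','top0',None,1.42); grab('side','side0',None,1.42)
for n in('top0','side0'):
    d=np.load(f'pics/{n}.npz');R=cv2.Rodrigues(d['rvec'])[0];print(n,-R.T@d['tvec'].ravel(),d['mtx'][0,0])
print(arm.get_state())
E
```

```text
top0 [0.46517552 0.1568371  1.15554392] 466.6254554901194
side0 [0.594103   0.83896333 0.59850507] 422.9485808670568
{'t': 0.1, 'q': array([-1.03188673e+00,  3.59321567e-01,  1.11679931e-02, -2.93160177e-04,
       -1.22408843e+00, -2.88095710e-01]), 'qd': array([-0.00055288, -0.00206856,  0.00134544,  0.00159867,  0.00155768,
       -0.00155511]), 'joint_efforts': array([-1.22171434e-03, -5.84165025e+01,  2.93753314e+01,  7.01560602e+00,
        1.02121293e-02, -6.74826288e-05]), 'eef_pos': array([ 0.16740544, -0.65350818,  0.24772266]), 'ee_rot': array([ 3.14012825e+00, -1.46544949e-04, -2.89087848e+00]), 'force': array([ 0.24371029,  0.53789578, -0.64909504]), 'moment': array([ 0.05663448,  0.00056524, -0.03853327]), 'gripper_force': 0.0, 'width': 0.08764358701262283}
```

View pics/top0.png

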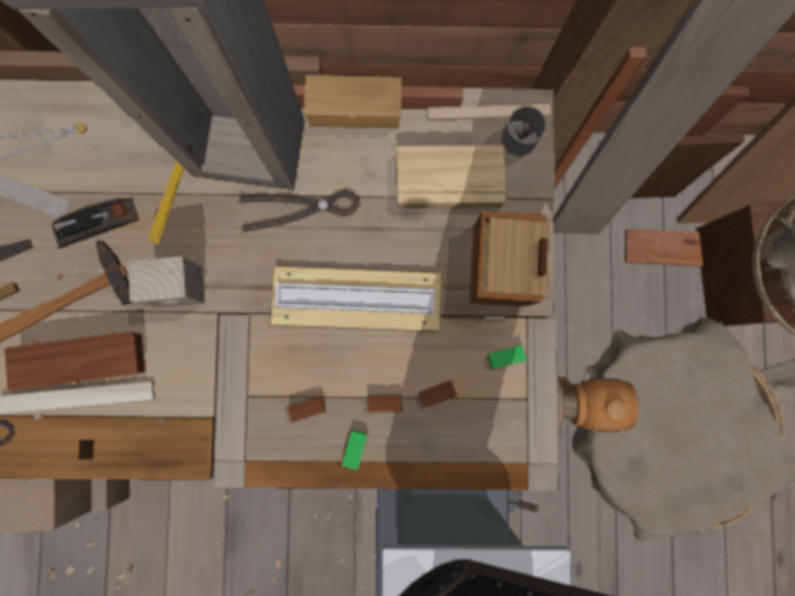

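View pics/side0.png

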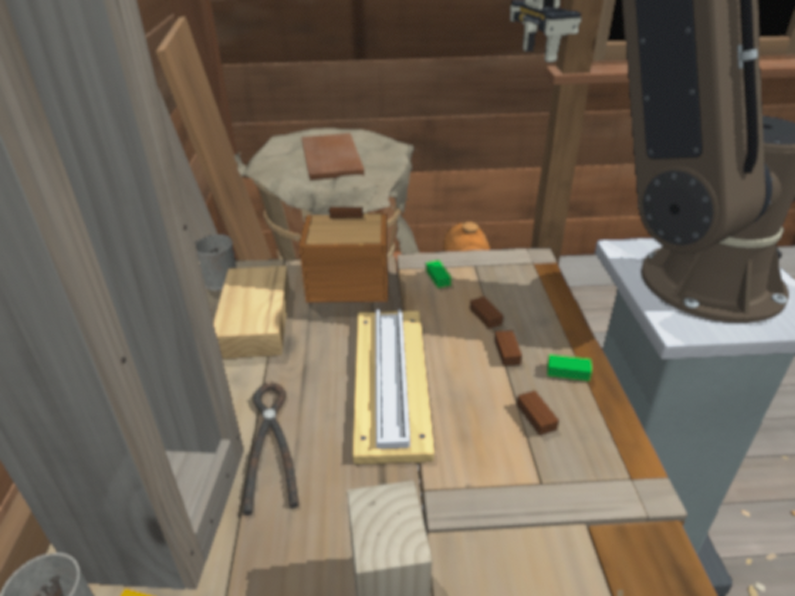

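Top view: three brown bars at (306,408), (385,402) and (437,394) fit the runners. The green ones at (507,357) and (354,450) are look-alikes. The sled is at (356,298), and the case at (510,257) has its lid bar to the right. I'll confirm with crops.

Run:
```python
from h import *
save('top0','c1',(180,140,400,305),3.6)
```

```text
(no output)
```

View pics/c1.png

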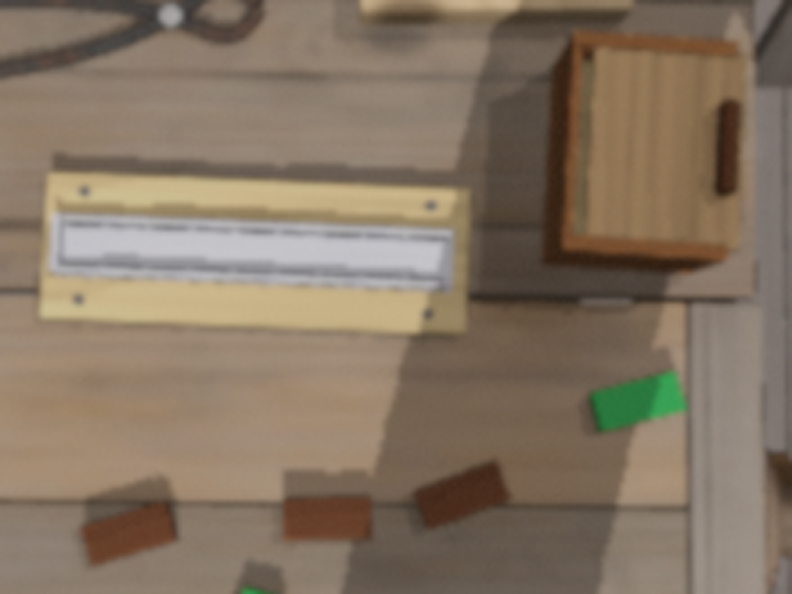

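Run:
```python
from h import *
W=lambda u,v,z: world('top0',(u/3.6+180-.36,v/3.6+140-.36),z)
c=[W(*p,.018) for p in [(47,173),(470,188),(466,332),(40,318)]]
print('sled',np.mean(c,0),np.linalg.norm(c[0]-c[1]),np.linalg.norm(c[1]-c[2]),'dir R->L',np.degrees(np.arctan2(*(c[0]-c[1]+c[3]-c[2])[[1,0]])))
print('chanL',W(57,245,.02),'chanR',W(448,262,.02))
for n,ps in dict(A=[(82,530),(170,503),(176,533),(90,565)],B=[(284,496),(371,496),(371,540),(283,540)],C=[(415,493),(496,462),(508,495),(428,528)],G=[(590,393),(675,372),(685,408),(600,431)]).items():
    c=[W(*p,.02) for p in ps]; print(n,np.mean(c,0),np.linalg.norm(c[0]-c[1]),np.linalg.norm(c[1]-c[2]),np.degrees(np.arctan2(*(c[0]-c[1]+c[3]-c[2])[[1,0]])))
print('case top', [W(*p,.113).round(3) for p in [(575,33),(748,43),(727,257),(563,250)]])
print('grip top',W(728,148,.134),[W(*p,.134).round(3) for p in[(735,100),(730,193)]])
```

```text
sled [0.57286681 0.20887583 0.018     ] 0.28866140187312517 0.0984935120284452 dir R->L 88.78431332644205
chanL [0.57598893 0.34363306 0.02      ] chanR [0.5678794  0.07842995 0.02      ]
A [0.3838011  0.28987742 0.02      ] 0.06104822480264502 0.020274833268679196 109.24876364314369
B [0.39493134 0.15814222 0.02      ] 0.05825426305956734 0.029137516643660256 90.60698122919871
C [0.41148727 0.06815451 0.02      ] 0.05830127497118287 0.02335524047942584 112.05771941272663
G [ 0.47533288 -0.05028581  0.02      ] 0.059543227617225046 0.025068779622307844 105.03130008949385
case top [array([0.706, 0.005, 0.113]), array([ 0.701, -0.104,  0.113]), array([ 0.565, -0.09 ,  0.113]), array([0.568, 0.013, 0.113])]
grip top [ 0.63041437 -0.08609916  0.134     ] [array([ 0.66 , -0.091,  0.134]), array([ 0.602, -0.087,  0.134])]
```

Request:
apply_moves([
  [[-1, 0.155, 0.195, 0, 0.045], [-1, 0.155, 0.195, 0, 0.045], [-1, 0.155, 0.195, 0, 0.045], [-1, 0.155, 0.195, 0, 0.045], [-1, 0.155, 0.195, 0, 0.045], [-1, 0.155, 0.195, 0, 0.045], [-1, 0.155, 0.195, 0, 0.045], [-1, 0.155, 0.195, 0, 0.045], [-1, 0.155, 0.195, 0, 0.045], [-1, 0, 0.2, 0, 0.01], [-1, 0, 0.2, 0, 0.01], [-1, 0, 0.2, 0, 0.01]],
])

```text
t: 1.3
eef_pos: [0.4462, -0.1812, 0.2481]
ee_rot: [3.141, 0.0, -1.523]
force: [0.6, 0.7, 0.4]
width: 0.0878
gripper_force: 0.0
```

Request:
apply_moves([
  [[-1, -0.029, 0.207, 0, 0.018], [-1, -0.029, 0.207, 0, 0.018], [-1, -0.029, 0.207, 0, 0.018], [-1, -0.029, 0.207, 0, 0.018], [-1, -0.029, 0.207, 0, 0.018], [-1, -0.029, 0.207, 0, 0.018], [-1, 0, 0, 0, 0], [-1, 0, 0, 0, 0]],
])

```text
t: 2.1
eef_pos: [0.4113, 0.0664, 0.2484]
ee_rot: [3.141, 0.0, -1.182]
force: [-0.5, -0.2, 0.1]
width: 0.0879
gripper_force: 0.0
```

Run:
```python
from h import *
grab('wrist','w1',None,1.42)
print(arm.get_state()['eef_pos'],arm.get_state()['ee_rot'])
# predicted outlines for overlay
print(proj('w1',[[.384,.29,.02],[.395,.158,.02],[.4115,.068,.02],[.576,.344,.02],[.568,.078,.02]])*1.42)
```

```text
[0.41140332 0.06552487 0.24837331] [ 3.14101151e+00 -5.94544456e-05 -1.18422535e+00]
[[333.91613128 498.69759469]
 [375.14020755 371.85247003]
 [396.96960504 268.83515647]
 [115.86761966 477.2505265 ]
 [206.30538587 205.65878041]]
```

View pics/w1.png

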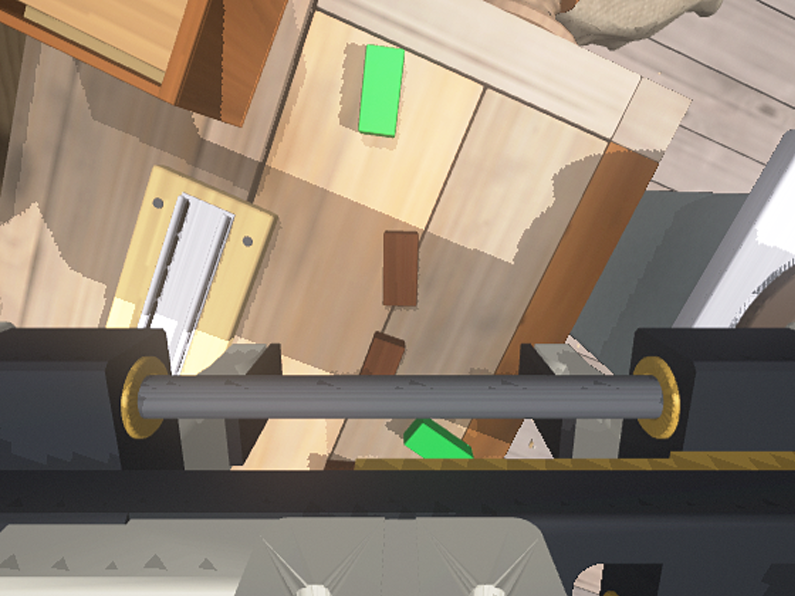

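Run:
```python
from h import *
c=np.array([world('w1',(u/1.42,v/1.42),.02) for u,v in [(384,231),(418,232),(417,305),(383,303)]])
print(c.mean(0),np.linalg.norm(c[0]-c[3]),np.linalg.norm(c[1]-c[0]),np.degrees(np.arctan2(*(c[3]-c[0]+c[2]-c[1])[[1,0]])))
c=np.array([world('w1',(u/1.42,v/1.42),.018) for u,v in [(157,166),(279,214)]]);print('sled open corners',c)
print(world('w1',(185/1.42,195/1.42),.031),world('w1',(232/1.42,214/1.42),.031))
```

```text
[0.40897616 0.06665    0.02      ] 0.058932287175460354 0.02689991520797415 111.50794962461639
sled open corners [[0.61217154 0.06390575 0.018     ]
 [0.51392006 0.06293982 0.018     ]]
[0.58103704 0.07422721 0.031     ] [0.54418059 0.07435736 0.031     ]
```

Run:
```python
from h import *
W=lambda u,v,z: world('top0',(u/3.6+180-.36,v/3.6+140-.36),z)
for p in [(47,173),(470,188),(466,332),(40,318)]: print(W(*p,.018))
S=lambda u,v,z: world('side0',(u/1.42,v/1.42),z)
for p in [(362,313),(418,313),(433,460),(354,460)]: print('side',S(*p,.018))
save('top0','c2',(185,180,320,240),5.9); save('side0','c3',(240,210,320,335),4.7)
```

```text
[0.62538107 0.35216118 0.018     ]
[0.61904109 0.06356941 0.018     ]
[0.52057212 0.06576806 0.018     ]
[0.52647297 0.35400468 0.018     ]
side [0.6107123  0.06817479 0.018     ]
side [0.52121435 0.07507894 0.018     ]
side [0.52933115 0.36827918 0.018     ]
side [0.62427489 0.36170433 0.018     ]
```

View pics/c3.png

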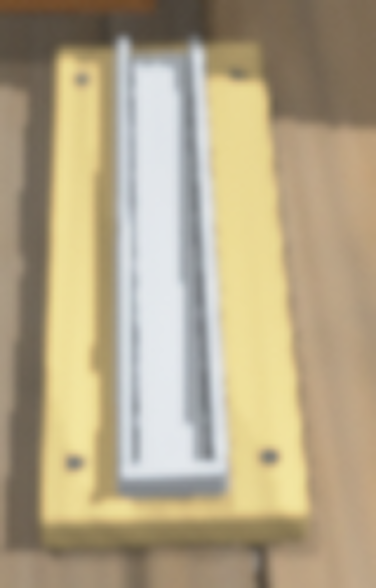

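Stop is at the +y end and the open end is at -y, by the case. I'm grasping runner C.

Request:
apply_moves([
  [[-0.4, -0.012, 0.006, -0.2, -0.004], [-0.4, 0, 0, -0.2, 0], [-0.4, 0, 0, -0.2, 0], [-0.4, 0, 0, -0.2, 0], [-0.4, 0, 0, -0.2, 0], [-0.4, 0, 0, -0.085, 0], [-0.4, 0, 0, 0, 0], [1, 0, 0, 0, 0], [1, 0, 0, 0, 0], [1, 0, 0, 0, 0], [1, 0, 0, 0, 0], [1, 0, 0, 0, 0]],
], force=15)

```text
t: 3.35
eef_pos: [0.4097, 0.067, 0.0322]
ee_rot: [-3.14, 0.0, -1.197]
force: [-1.1, -0.6, 6.1]
width: 0.0276
gripper_force: 15.0
```

Request:
apply_moves([
  [[1, 0, 0, 0.15, 0], [1, 0, 0, 0.2, 0], [1, 0, 0, 0.15, 0], [1, 0.117, 0.171, 0, -0.018], [1, 0.117, 0.171, 0, -0.018], [1, 0.117, 0.171, 0, -0.018], [1, 0.117, 0.171, 0, -0.018], [1, 0.117, 0.171, 0, -0.018], [1, 0.117, 0.171, 0, -0.018], [1, 0.117, 0.171, 0, -0.018], [1, 0, 0, 0, 0], [1, 0, 0, 0, 0]],
])

```text
t: 4.55
eef_pos: [0.5729, 0.3067, 0.1306]
ee_rot: [3.14, -0.001, -1.592]
force: [-1.2, -0.6, -0.2]
width: 0.0277
gripper_force: 15.0
```

Run:
```python
from h import *
grab('wrist','w2',None,1.42); grab('top','t2',(180,140,400,305),3.6)
s=arm.get_state();print(s['eef_pos'],s['ee_rot'],s['width'])
```

```text
[0.57241148 0.30557074 0.13132778] [ 3.14075198e+00 -5.26268320e-04 -1.59310744e+00] 0.02779729935847627
```

View pics/w2.png

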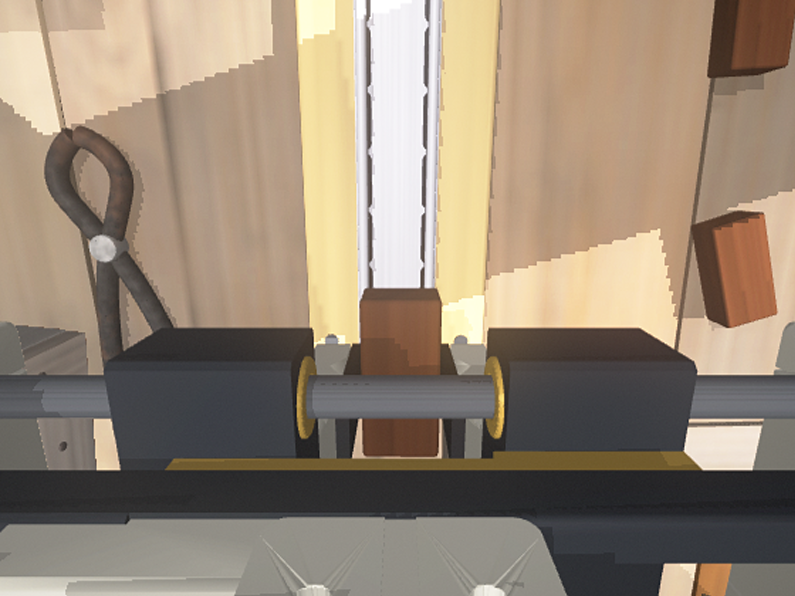

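```bash
python3 - <<'E'
from h import *
w=lambda u,v,z: world('w2',(u/1.42,v/1.42),z)
print('held near-edge corners',w(365,300,.1203),w(440,300,.1203), 'at v=345',w(361,345,.1203),w(441,345,.1203))
for v,l,r in [(10,355,441),(130,359,438),(280,363,434)]: print('chan',(w(l,v,.029)+w(r,v,.029))/2,w(r,v,.029)-w(l,v,.029))
for v,l,r in [(20,297,501),(200,302,493),(330,309,484)]: print('sled',(w(l,v,.018)+w(r,v,.018))/2,w(r,v,.018)-w(l,v,.018))
print('tcp proj',proj('w2',[[.5724,.3056,.1203]])*1.42)
E
python3 - <<'E'
import sys;sys.path.insert(0,'.')
E
```

```text
held near-edge corners [0.58242517 0.27660398 0.1203    ] [0.55770536 0.27714169 0.1203    ] at v=345 [0.58441438 0.29228693 0.1203    ] [0.5573631  0.29287715 0.1203    ]
chan [0.56926079 0.16257954 0.029     ] [-3.95935392e-02  8.46983890e-04  2.77555756e-17]
chan [0.57019255 0.21468394 0.029     ] [-0.03860815  0.00083115  0.        ]
chan [0.57186274 0.28957318 0.029     ] [-0.03758873  0.00081655  0.        ]
sled [0.56882412 0.16335431 0.018     ] [-9.87458719e-02  2.11342812e-03  5.55111512e-17]
sled [0.57149681 0.24856083 0.018     ] [-1.01301026e-01  2.18964982e-03  2.77555756e-17]
sled [0.57372186 0.32099636 0.018     ] [-0.09970648  0.0021732   0.        ]
tcp proj [[397.41601932 380.65144638]]
```

View pics/t2.png

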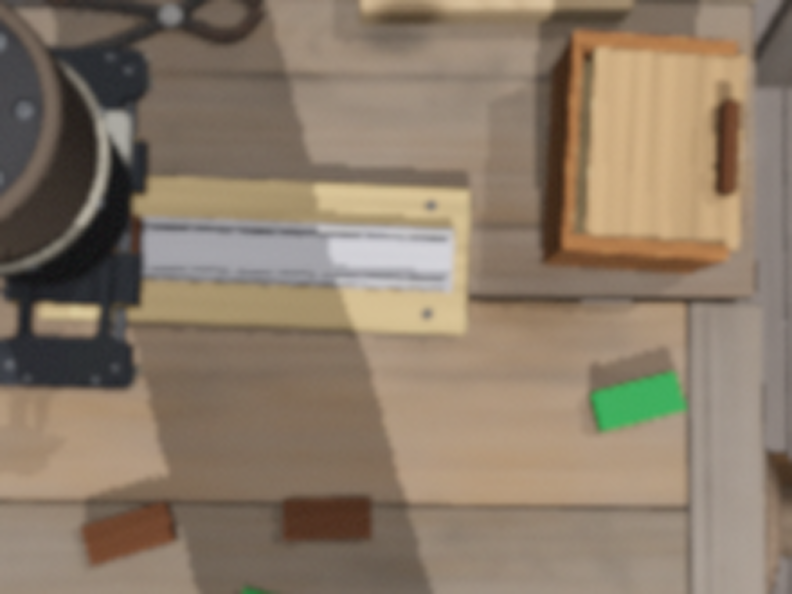

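Request:
apply_moves([
  [[1, 0.006, 0, -0.1, 0], [1, 0, 0, -0.15, 0], [1, 0, 0, -0.07, 0], [1, 0, 0, -0.02, 0], [1, 0, 0, -0.01, 0], [1, 0, 0, 0, 0], [1, 0, 0, 0, 0], [1, 0, 0, 0, 0]],
])

```text
t: 5.45
eef_pos: [0.5746, 0.3065, 0.0624]
ee_rot: [-3.141, 0.001, -1.593]
force: [-0.7, 0.2, -0.2]
width: 0.0278
gripper_force: 15.0
```

Request:
apply_moves([
  [[1, 0, 0, -0.01, 0], [1, 0, 0, -0.01, 0], [1, 0, 0, 0, 0], [1, 0, 0, 0, 0]],
])

```text
t: 5.85
eef_pos: [0.5744, 0.3062, 0.0575]
ee_rot: [-3.141, 0.0, -1.593]
force: [0.2, -0.2, -1.7]
width: 0.028
gripper_force: 15.0
```

Request:
apply_moves([
  [[1, 0, 0, -0.008, 0], [1, 0, 0, 0, 0], [-0.2, 0, 0, 0, 0], [-0.2, 0, 0, 0, 0], [-0.2, 0, 0, 0, 0], [-0.2, 0, 0, 0.1, 0], [-0.2, 0, 0, 0.2, 0], [-0.2, 0, 0, 0.2, 0]],
])

```text
t: 6.65
eef_pos: [0.5737, 0.3056, 0.1562]
ee_rot: [3.14, -0.002, -1.593]
force: [0.8, 0.3, 0.0]
width: 0.0523
gripper_force: 0.0
```

Run:
```python
from h import *
grab('wrist','w3',None,1.42); 
s=arm.get_state();print(s['eef_pos'],s['ee_rot'],s['width'],s['force'])
```

```text
[0.57690976 0.30762899 0.16469187] [-3.13422795  0.00432974 -1.59185928] 0.05271268421465698 [3.88674694 2.10122629 7.24606134]
```

View pics/w3.png

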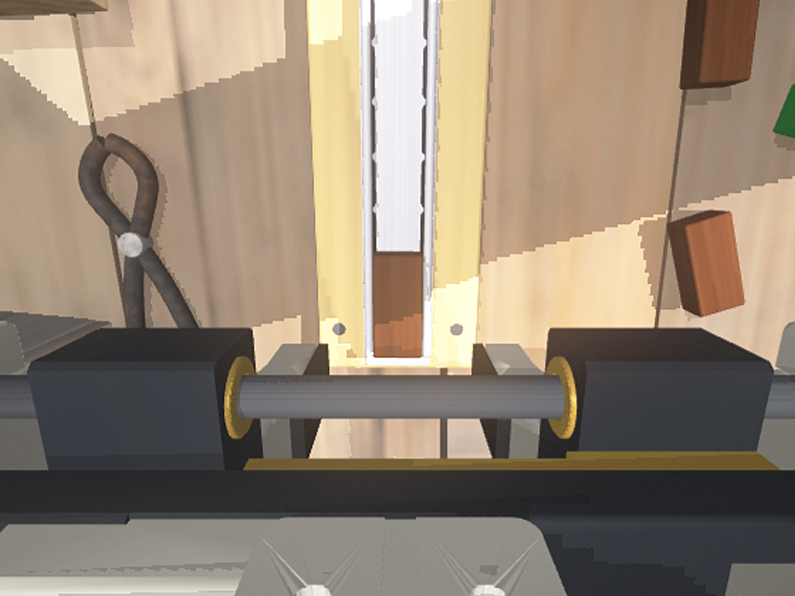

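Run:
```python
from h import *
save('w3','c4',(450,130,560,230),6)
```

```text
(no output)
```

View pics/c4.png

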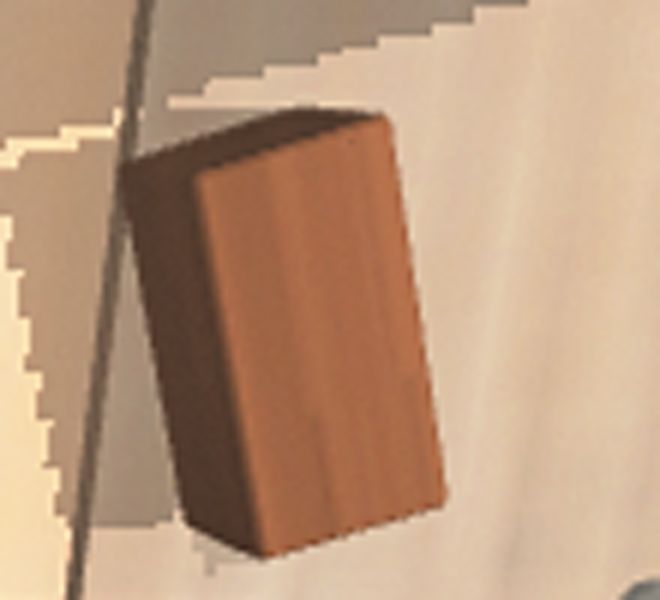

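Run:
```python
from h import *
c=np.array([world('w3',(450+u/6-.4,130+v/6-.4),.02) for u,v in [(200,178),(388,118),(447,503),(264,556)]])
print('A',c.mean(0),np.linalg.norm(c[0]-c[3]),np.linalg.norm(c[1]-c[0]),np.degrees(np.arctan2(*(c[3]-c[0]+c[2]-c[1])[[1,0]])))
print('A proj in w3',proj('w3',[[.384,.29,.02]])*1.42)
p=[world('w3',(u/1.42,v/1.42),.044) for u,v in [(374,252),(422,252),(422,357),(374,357)]];print('placed',np.mean(p,0))
# B from top: both shots
W=lambda u,v,z: world('t2',(u/3.6+180-.36,v/3.6+140-.36),z)
print('B',np.mean([W(*p,.02) for p in [(284,497),(371,497),(371,540),(283,540)]],0))
w=lambda u,v: world('w3',(u/1.42,v/1.42),.02)
print('B w3', w(697,88),w(752,80))
```

```text
A [0.38178029 0.29106907 0.02      ] 0.05780309985892323 0.026112651448746135 106.9991168161259
A proj in w3 [[711.95589387 263.67600163]]
placed [0.57326981 0.30557267 0.044     ]
B [0.3945996  0.15813781 0.02      ]
B w3 [0.40653494 0.19187209 0.02      ] [0.37701069 0.18848823 0.02      ]
```

Request:
apply_moves([
  [[-0.4, -0.159, -0.0125, 0, 0.017], [-0.4, -0.159, -0.0125, 0, 0.017], [-0.4, -0.159, -0.0125, 0, 0.017], [-0.4, -0.159, -0.0125, 0, 0.017], [-0.4, -0.159, -0.0125, 0, 0.017], [-0.4, -0.159, -0.0125, 0, 0.017], [-0.4, 0, 0, -0.1, 0], [-0.4, 0, 0, 0, 0], [-0.4, 0, 0, 0, 0]],
])

```text
t: 7.6
eef_pos: [0.3836, 0.2912, 0.1361]
ee_rot: [3.141, -0.001, -1.273]
force: [-0.2, -1.0, -0.3]
width: 0.0611
gripper_force: 0.0
```

Request:
apply_moves([
  [[-0.4, 0, 0, -0.2, 0], [-0.4, 0, 0, -0.2, 0], [-0.4, 0, 0, -0.1, 0], [-0.4, 0, 0, -0.023, 0], [-0.4, 0, 0, 0, 0], [1, 0, 0, 0, 0], [1, 0, 0, 0, 0], [1, 0, 0, 0, 0], [1, 0, 0, 0, 0], [1, 0, 0, 0.15, 0], [1, 0, 0, 0.2, 0], [1, 0, 0, 0.15, 0]],
])

```text
t: 8.8
eef_pos: [0.3837, 0.2914, 0.1336]
ee_rot: [-3.14, 0.001, -1.272]
force: [0.3, -0.1, -0.1]
width: 0.0107
gripper_force: 0.0
```

Run:
```python
from h import *
grab('side','s4',(240,140,440,320),4)
s=arm.get_state();print(s['eef_pos'],s['width'])
```

```text
[0.38533308 0.29331647 0.13812921] 0.007026680537296104
```

View pics/s4.png

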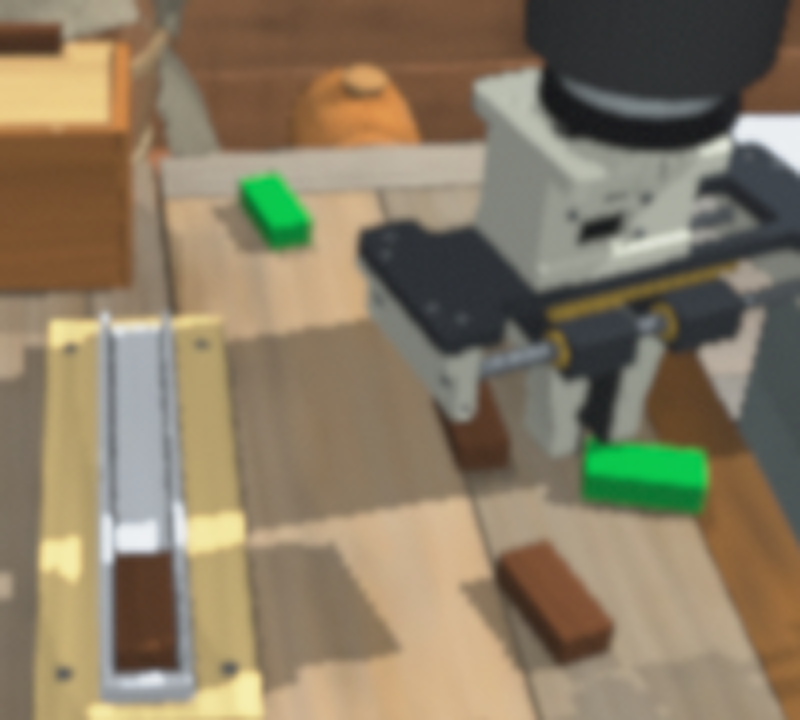

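Run:
```python
from h import *
import numpy as np
def box(cx,cy,a,z):
    a=np.radians(a);u=np.array([np.cos(a),np.sin(a)]);n=np.array([-u[1],u[0]])
    return [[*(np.array([cx,cy])+s*.03*u+t*.014*n),z] for s,t in[(1,1),(1,-1),(-1,-1),(-1,1)]]
f=lambda P:((proj('s4',P)-[240,140])*4).round()
print('A old',f(box(.383,.2912,107,.02)))
print('placed',f(box(.5745,.306,88.8,.044)))
S=lambda u,v:world('s4',(u/4+240,v/4+140),.02)
print([S(*p).round(4) for p in [(500,553),(547,541),(612,622),(563,645)]])
```

```text
A old [[616. 620.]
 [562. 637.]
 [495. 548.]
 [547. 533.]]
placed [[180. 641.]
 [115. 644.]
 [113. 545.]
 [173. 543.]]
[array([0.4036, 0.2699, 0.02  ]), array([0.3794, 0.2636, 0.02  ]), array([0.3629, 0.3168, 0.02  ]), array([0.3885, 0.3288, 0.02  ])]
```

Request:
apply_moves([
  [[-0.3, 0, 0, 0, 0], [-0.3, 0, 0, 0, 0], [-0.3, 0, 0, 0, 0], [-0.3, 0, 0, 0, 0], [-0.3, 0, 0, -0.2, 0], [-0.3, 0, 0, -0.2, 0], [-0.3, 0, 0, -0.1, 0], [-0.3, 0, 0, 0, 0], [1, 0, 0, 0, 0], [1, 0, 0, 0, 0], [1, 0, 0, 0, 0], [1, 0, 0, 0, 0]],
])

```text
t: 10.05
eef_pos: [0.3838, 0.2917, 0.0324]
ee_rot: [-3.14, 0.001, -1.273]
force: [-0.6, 0.1, -0.7]
width: 0.0306
gripper_force: 0.0
```

Request:
apply_moves([
  [[1, 0, 0, 0, 0], [1, 0, 0, 0, 0]],
])

```text
t: 10.25
eef_pos: [0.3838, 0.2916, 0.0322]
ee_rot: [-3.14, 0.001, -1.273]
force: [-1.5, 0.6, 7.2]
width: 0.0278
gripper_force: 15.0
```

Request:
apply_moves([
  [[1, 0, 0, 0.15, 0], [1, 0, 0, 0.2, 0], [1, 0, 0, 0.15, 0], [1, 0.1895, -0.0486, 0, -0.0204], [1, 0.1895, -0.0486, 0, -0.0204], [1, 0.1895, -0.0486, 0, -0.0204], [1, 0.1895, -0.0486, 0, -0.0204], [1, 0.1895, -0.0486, 0, -0.0204], [1, 0, 0, -0.15, 0], [1, 0, 0, -0.1, 0], [1, 0, 0, 0, 0], [1, 0, 0, 0, 0]],
])

```text
t: 11.45
eef_pos: [0.573, 0.2425, 0.0816]
ee_rot: [3.141, -0.001, -1.593]
force: [-0.2, 0.5, 0.2]
width: 0.0277
gripper_force: 15.0
```

Request:
apply_moves([
  [[1, 0.001, 0, -0.07, 0], [1, 0, 0, -0.03, 0], [1, 0, 0, -0.01, 0], [1, 0, 0, -0.01, 0], [1, 0, 0, -0.006, 0], [1, 0, 0, 0, 0], [1, 0, 0, 0, 0]],
])

```text
t: 12.15
eef_pos: [0.5733, 0.2427, 0.0565]
ee_rot: [-3.141, 0.0, -1.593]
force: [-0.4, -0.5, 0.5]
width: 0.028
gripper_force: 15.0
```

Request:
apply_moves([
  [[-0.3, 0, 0, -0.003, 0], [-0.3, 0, 0, 0, 0], [-0.3, 0, 0, 0, 0], [-0.3, 0, 0, 0, 0], [-0.3, 0, 0, 0.1, 0], [-0.3, 0, 0, 0.2, 0], [-0.3, 0, 0, 0.15, 0], [-0.3, 0, 0, 0.05, 0], [-0.3, 0, 0, 0, 0], [-0.3, 0, 0, 0, 0]],
])

```text
t: 13.15
eef_pos: [0.5726, 0.2423, 0.1546]
ee_rot: [3.141, -0.0, -1.594]
force: [-0.2, 0.3, -1.2]
width: 0.0572
gripper_force: 0.0
```

Run:
```python
from h import *
grab('wrist','w5',None,1.42); 
s=arm.get_state();print(s['eef_pos'],s['ee_rot'],s['width'],s['force'])
print(proj('w5',[[.3946,.158,.02]])*1.42)
```

```text
[0.57242209 0.24208201 0.15407557] [ 3.13968736e+00 -1.06777191e-03 -1.59367089e+00] 0.05721763336696015 [-0.26076978 -0.56337259 -0.37970049]
[[711.47248799 143.33027517]]
```

View pics/w5.png

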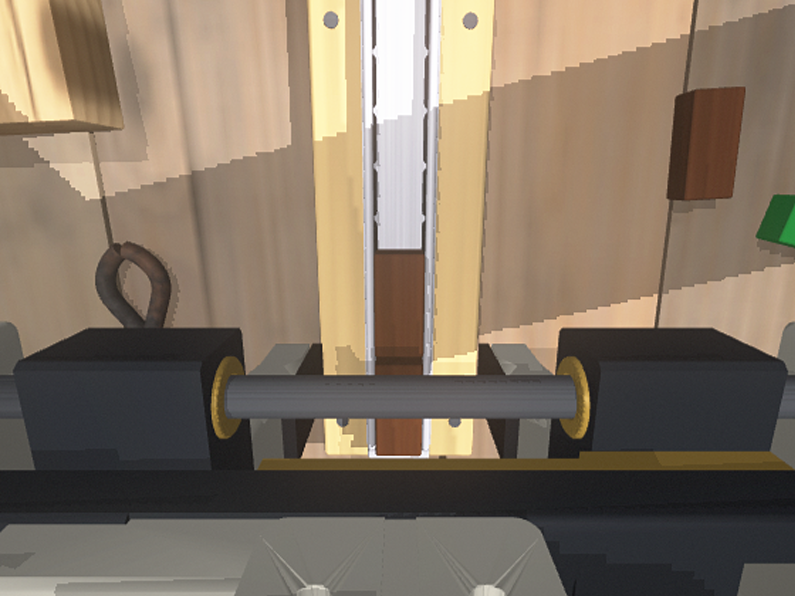

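Run:
```python
from h import *
c=np.array([world('w5',(u/1.42,v/1.42),.02) for u,v in [(693,89),(745,87),(734,198),(682,199)]])
print('B',c.mean(0),np.linalg.norm(c[0]-c[3]),np.linalg.norm(c[1]-c[0]),np.degrees(np.arctan2(*(c[3]-c[0]+c[2]-c[1])[[1,0]])))
```

```text
B [0.39343834 0.15882536 0.02      ] 0.058715173227895344 0.028192357042208453 92.47774721239924
```

Request:
apply_moves([
  [[-0.3, -0.149, -0.07, 0, 0.0026], [-0.3, -0.149, -0.07, 0, 0.0026], [-0.3, -0.149, -0.07, 0, 0.0026], [-0.3, -0.149, -0.07, 0, 0.0026], [-0.3, -0.149, -0.07, 0, 0.0026], [-0.3, -0.149, -0.07, 0, 0.0026], [-0.3, 0, 0, -0.2, 0], [-0.3, 0, 0, -0.2, 0], [-0.3, 0, 0, -0.1, 0], [-0.3, 0, 0, 0, 0], [-0.3, 0, 0, 0, 0]],
])

```text
t: 14.3
eef_pos: [0.3941, 0.1581, 0.0551]
ee_rot: [3.14, -0.002, -1.544]
force: [0.1, 0.1, 0.3]
width: 0.057
gripper_force: 0.0
```

Request:
apply_moves([
  [[-0.3, 0, 0, -0.1, 0], [-0.3, 0, 0, -0.015, 0], [-0.3, 0, 0, 0, 0], [1, 0, 0, 0, 0], [1, 0, 0, 0, 0], [1, 0, 0, 0, 0], [1, 0, 0, 0, 0], [1, 0, 0, 0, 0], [1, 0, 0, 0, 0], [1, 0, 0, 0, 0]],
])

```text
t: 15.3
eef_pos: [0.3945, 0.1587, 0.0329]
ee_rot: [-3.141, 0.0, -1.544]
force: [-1.9, 0.4, 6.1]
width: 0.028
gripper_force: 15.0
```

Request:
apply_moves([
  [[1, 0, 0, 0.15, 0], [1, 0, 0, 0.2, 0], [1, 0, 0, 0.15, 0], [1, 0.178, 0.0215, 0, -0.0031], [1, 0.178, 0.0215, 0, -0.0031], [1, 0.178, 0.0215, 0, -0.0031], [1, 0.178, 0.0215, 0, -0.0031], [1, 0.178, 0.0215, 0, -0.0031], [1, 0, 0, -0.15, 0], [1, 0, 0, -0.1, 0], [1, 0, 0, 0, 0], [1, 0, 0, 0, 0]],
])

```text
t: 16.5
eef_pos: [0.5723, 0.1799, 0.0825]
ee_rot: [3.141, -0.001, -1.593]
force: [0.4, -0.2, 0.3]
width: 0.0279
gripper_force: 15.0
```

Request:
apply_moves([
  [[1, 0, 0, -0.07, 0], [1, 0, 0, -0.03, 0], [1, 0, 0, -0.01, 0], [1, 0, 0, -0.01, 0], [1, 0, 0, -0.006, 0], [1, 0, 0, 0, 0], [1, 0, 0, 0, 0]],
])

```text
t: 17.2
eef_pos: [0.5722, 0.18, 0.0575]
ee_rot: [3.141, -0.0, -1.593]
force: [-2.4, 0.0, 0.1]
width: 0.0274
gripper_force: 15.0
```

Request:
apply_moves([
  [[1, -0.002, 0, -0.007, 0], [1, 0, 0, 0, 0], [-0.3, 0, 0, 0, 0], [-0.3, 0, 0, 0, 0], [-0.3, 0, 0, 0, 0], [-0.3, 0, 0, 0, 0], [-0.3, 0, 0, 0.1, 0], [-0.3, 0, 0, 0.2, 0], [-0.3, 0, 0, 0.2, 0], [-0.3, 0, 0, 0.2, 0], [-0.3, 0, 0, 0, 0], [-0.3, 0, 0, 0, 0]],
])

```text
t: 18.4
eef_pos: [0.5724, 0.1804, 0.1972]
ee_rot: [-3.139, 0.002, -1.593]
force: [-0.7, 0.2, -0.3]
width: 0.0573
gripper_force: 0.0
```

Run:
```python
from h import *
grab('wrist','w6',None,1.42); 
s=arm.get_state();print(s['eef_pos'],s['ee_rot'],s['width'],s['force'])
```

```text
[0.57173901 0.17997616 0.19583782] [-3.14157180e+00  5.08437082e-04 -1.59329088e+00] 0.057204222627373874 [-0.30261663 -0.3987101  -0.23253345]
```

View pics/w6.png

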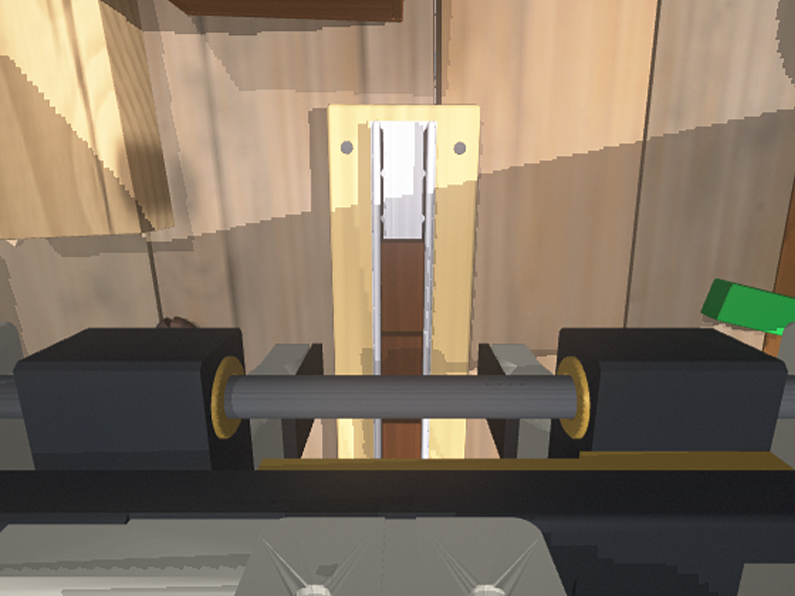

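Request:
apply_moves([
  [[-0.3, 0.0264, -0.121, 0, 0.044], [-0.3, 0.0264, -0.121, 0, 0.044], [-0.3, 0.0264, -0.121, 0, 0.044], [-0.3, 0.0264, -0.121, 0, 0.044], [-0.3, 0.0264, -0.121, 0, 0.044], [-0.3, 0.0264, -0.121, 0, 0.044], [-0.3, 0.0264, -0.121, 0, 0.044], [-0.3, 0.0264, -0.121, 0, 0.044], [-0.3, 0.0264, -0.121, 0, 0.044], [-0.3, 0.0264, -0.121, 0, 0.044], [-0.3, 0.0264, -0.121, 0, 0.044], [-0.3, 0, 0, 0, 0]],
])

```text
t: 19.65
eef_pos: [0.6295, -0.0886, 0.1938]
ee_rot: [3.141, 0.003, -0.07]
force: [-0.5, 0.4, -0.9]
width: 0.0569
gripper_force: 0.0
```

Request:
apply_moves([
  [[-0.3, 0, 0, 0, 0], [-0.3, 0, 0, 0, 0]],
])

```text
t: 19.85
eef_pos: [0.6296, -0.0858, 0.195]
ee_rot: [3.141, 0.002, -0.074]
force: [-0.5, 0.7, -0.8]
width: 0.057
gripper_force: 0.0
```

Run:
```python
from h import *
grab('wrist','w7',None,1.42); 
s=arm.get_state();print(s['eef_pos'],s['ee_rot'],s['width'],s['q'])
for z in(.125,.134):print(proj('w7',[[.602,-.087,z],[.66,-.091,z]])*1.42)
w=lambda u,v: world('w6',(u/1.42,v/1.42),.018)
print('sled end',w(329,104),w(480,105))
```

```text
[ 0.62974008 -0.08553465  0.19528228] [ 3.14148379e+00  1.09356422e-03 -7.32789128e-02] 0.05712005300996964 [ 1.71486176e-01  3.32185233e-01 -1.52873055e-01 -1.80056718e-04
 -1.08682540e+00  1.32611516e+00]
[[404.44615279 378.85512132]
 [404.11088358 260.4466784 ]]
[[404.64202356 386.94910242]
 [404.30645134 263.95666647]]
sled end [0.61434629 0.0642866  0.018     ] [0.51783816 0.0670706  0.018     ]
```

View pics/w7.png

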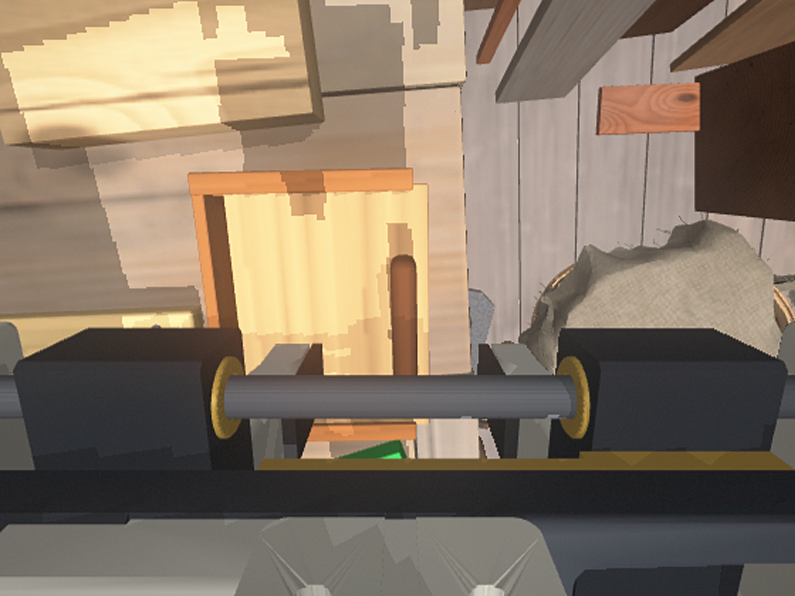

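Request:
apply_moves([
  [[-0.3, 0, 0, -0.15, 0], [-0.3, 0, 0, -0.1, 0], [-0.3, 0, 0, -0.03, 0], [-0.3, 0, 0, 0, 0], [1, 0, 0, 0, 0], [1, 0, 0, 0, 0], [1, 0, 0, 0, 0], [1, 0, 0, 0, 0], [1, 0, 0, 0, 0], [1, 0, 0, 0, 0], [1, 0, 0, 0, 0], [1, 0, 0, 0, 0]],
])

```text
t: 21.1
eef_pos: [0.6301, -0.0864, 0.1401]
ee_rot: [3.141, 0.0, -0.072]
force: [-0.1, -1.6, 0.7]
width: 0.0119
gripper_force: 15.0
```

Gripped the 12 mm bar. Sliding the lid open.

Request:
apply_moves([
  [[1, -0.002, -0.03, 0, 0], [1, -0.003, -0.045, 0, 0], [1, -0.003, -0.045, 0, 0], [1, -0.003, -0.045, 0, 0], [1, -0.003, -0.045, 0, 0], [1, -0.003, -0.045, 0, 0], [1, -0.003, -0.045, 0, 0], [1, -0.003, -0.045, 0, 0], [1, -0.003, -0.045, 0, 0], [1, -0.002, -0.04, 0, 0], [1, -0.002, -0.035, 0, 0], [1, 0, 0, 0, 0]],
])

```text
t: 22.3
eef_pos: [0.6252, -0.1752, 0.14]
ee_rot: [-3.135, -0.003, -0.073]
force: [3.6, 29.7, 6.9]
width: 0.0123
gripper_force: 15.0
```

Request:
apply_moves([
  [[1, 0, 0.015, 0, 0], [1, 0, 0, 0, 0], [1, 0, 0, 0, 0]],
])

```text
t: 22.6
eef_pos: [0.6252, -0.1747, 0.1401]
ee_rot: [-3.14, -0.002, -0.072]
force: [5.6, 10.1, 0.6]
width: 0.012
gripper_force: 15.0
```

Request:
apply_moves([
  [[-0.3, 0, 0, 0, 0], [-0.3, 0, 0, 0, 0], [-0.3, 0, 0, 0, 0], [-0.3, 0, 0, 0, 0], [-0.3, 0, 0, 0.15, 0], [-0.3, 0, 0, 0.2, 0], [-0.3, 0, 0, 0.2, 0]],
])

```text
t: 23.3
eef_pos: [0.6233, -0.1766, 0.2507]
ee_rot: [3.141, 0.002, -0.073]
force: [0.9, 0.0, 0.5]
width: 0.0561
gripper_force: 0.0
```

Request:
apply_moves([
  [[-0.3, 0.004, 0.098, 0, -0.0454], [-0.3, 0.004, 0.098, 0, -0.0454], [-0.3, 0.004, 0.098, 0, -0.0454], [-0.3, 0.004, 0.098, 0, -0.0454], [-0.3, 0.004, 0.098, 0, -0.0454], [-0.3, 0.004, 0.098, 0, -0.0454], [-0.3, 0.004, 0.098, 0, -0.0454], [-0.3, 0.004, 0.098, 0, -0.0454], [-0.3, 0.004, 0.098, 0, -0.0454], [-0.3, 0.004, 0.098, 0, -0.0454], [-0.3, 0.004, 0.098, 0, -0.0454], [-0.3, 0, 0, 0, 0]],
])

```text
t: 24.5
eef_pos: [0.6327, 0.0409, 0.2497]
ee_rot: [3.141, -0.0, -1.644]
force: [0.6, 0.2, 0.7]
width: 0.0571
gripper_force: 0.0
```

Request:
apply_moves([
  [[-0.3, 0, 0, 0, 0], [-0.3, 0, 0, 0, 0], [-0.3, 0, 0, 0, 0]],
])

```text
t: 24.8
eef_pos: [0.6328, 0.0386, 0.2499]
ee_rot: [3.141, -0.0, -1.641]
force: [0.4, 0.1, -0.3]
width: 0.057
gripper_force: 0.0
```

Run:
```python
from h import *
grab('wrist','w8',None,1.42); grab('top','t8')
# tile top crop and wrist in one picture
a=np.load('pics/w8.npz')['image'][:270]; b=cv2.resize(np.load('pics/t8.npz')['image'][140:230,320:420],(300,270),interpolation=cv2.INTER_CUBIC)
cv2.imwrite('pics/m8.png',cv2.resize(np.hstack([a[:,130:430],b]),None,fx=1.33,fy=1.33))
s=arm.get_state();print(s['eef_pos'],s['ee_rot'],s['width'],s['force'])
print(proj('w8',[[.6345,-.0435,.1],[.6345,-.0435,.058]]),proj('t8',[[.6345,-.0435,.1]]))
```

```text
[0.63284042 0.03873375 0.24999247] [ 3.14157608e+00 -3.66023455e-05 -1.64143502e+00] 0.05689713766537098 [-0.19973848 -0.00113473 -0.72445313]
[[271.40352181 110.48882587]
 [272.73686402 112.67190932]] [[359.83529008 181.05233502]]
```

View pics/m8.png

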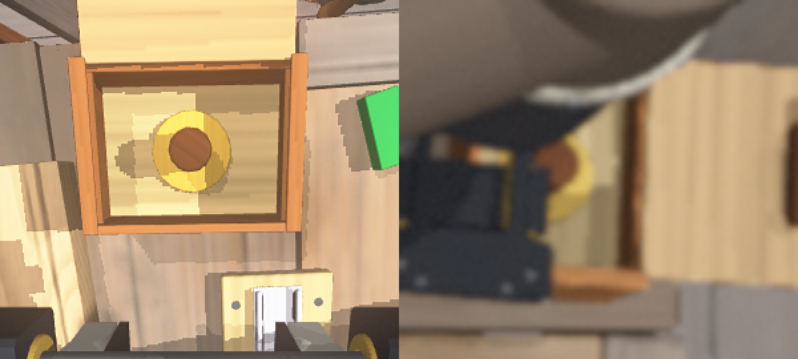

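Run:
```python
from h import *
im=np.load('pics/w8.npz')['image'][60:160,190:350]
hsv=cv2.cvtColor(im,cv2.COLOR_BGR2HSV)
c=cv2.HoughCircles(cv2.medianBlur(hsv[...,2],3),cv2.HOUGH_GRADIENT,1,20,param1=80,param2=12,minRadius=10,maxRadius=35)
print(None if c is None else c[0][:5]+[190,60,0])
for p in [(272.1,112)]: print(world('w8',p,.1))
# known: channel open end line x at sled end top z .018
```

```text
[[279.5        111.5         34.40000153]
 [240.5         99.5         34.40000153]
 [313.5         91.5         30.        ]
 [232.5        129.5         28.79999924]
 [235.5         79.5         28.79999924]]
[ 0.63400626 -0.04223733  0.1       ]
```

Request:
apply_moves([
  [[-0.3, 0.0055, -0.2015, 0, 0], [-0.3, 0.0055, -0.2015, 0, 0], [-0.3, 0, 0, -0.2, 0], [-0.3, 0, 0, -0.2, 0], [-0.3, 0, 0, -0.2, 0], [-0.3, 0, 0, -0.1, 0], [-0.3, 0, 0, 0, 0], [-0.3, 0, 0, 0, 0]],
], force=55)

```text
t: 25.7
eef_pos: [0.6355, -0.0415, 0.1105]
ee_rot: [-3.141, -0.0, -1.641]
force: [-0.7, -0.1, 0.5]
width: 0.0568
gripper_force: 0.0
```

Request:
apply_moves([
  [[-0.3, 0, 0, -0.1, 0], [-0.3, 0, 0, -0.028, 0], [-0.3, 0, 0, 0, 0], [1, 0, 0, 0, 0], [1, 0, 0, 0, 0], [1, 0, 0, 0, 0], [1, 0, 0, 0, 0], [1, 0, 0, 0, 0], [1, 0, 0, 0, 0], [1, 0, 0, 0, 0]],
])

```text
t: 26.7
eef_pos: [0.6352, -0.0411, 0.0848]
ee_rot: [-3.141, 0.0, -1.641]
force: [-1.2, 0.3, 4.3]
width: 0.0271
gripper_force: 55.0
```

Request:
apply_moves([
  [[1, 0, 0, 0.1, 0], [1, 0, 0, 0.2, 0], [1, 0, 0, 0.2, 0], [1, 0, 0, 0.15, 0], [1, -0.0816, 0.1575, 0, 0.004], [1, -0.0816, 0.1575, 0, 0.004], [1, -0.0816, 0.1575, 0, 0.004], [1, -0.0816, 0.1575, 0, 0.004], [1, 0, 0, 0, 0], [1, 0, 0, 0, 0], [1, 0, 0, 0, 0]],
])

```text
t: 27.8
eef_pos: [0.5699, 0.0845, 0.214]
ee_rot: [3.141, -0.0, -1.591]
force: [0.3, 0.1, -2.7]
width: 0.0272
gripper_force: 55.0
```

Run:
```python
from h import *
grab('side','s9',(220,90,340,180),5); grab('top','t9',(180,140,400,305),3.6)
s=arm.get_state();print(s['eef_pos'],s['ee_rot'],s['width'],s['force'])
```

```text
[0.57001479 0.08406027 0.21399429] [ 3.14106531e+00 -3.06427015e-04 -1.59228970e+00] 0.026921599423340024 [ 0.35492562  0.34939643 -2.18910784]
```

```bash
cat > blobs.py <<'E'
from h import *
import sys
def blobs(src):
    im=np.load(f'pics/{src}.npz')['image'];hsv=cv2.cvtColor(im,cv2.COLOR_BGR2HSV)
    m=((hsv[...,0]<14)|(hsv[...,0]>174))&(hsv[...,1]>110)&(hsv[...,2]<190); m=m.astype(np.uint8)
    n,l,st,ce=cv2.connectedComponentsWithStats(m)
    for i in range(1,n):
        if 60<st[i,4]<3000 :
            w=world(src,ce[i],.04)
            if .3<w[0]<.8 and -.25<w[1]<.5: print(src,st[i],w[:2].round(3))
E
python3 -c "
from blobs import *
for s in('top0','t9','s9'): blobs(s)"
```

```text
top0 [331 148  54  68 830] [ 0.631 -0.026]
top0 [379 168   6  26 130] [ 0.646 -0.108]
top0 [400 266  49  38 671] [ 0.407 -0.202]
top0 [295 268  26  19 278] [0.412 0.07 ]
top0 [203 279  26  18 275] [0.386 0.288]
top0 [259 278  24  12 283] [0.396 0.158]
t9 [375 151   7  58 162] [ 0.639 -0.1  ]
t9 [417 171   7  25 127] [ 0.642 -0.201]
t9 [342 209  38   7 127] [ 0.567 -0.054]
t9 [400 266  48  37 366] [ 0.413 -0.195]
s9 [265 138  13  21 223] [ 0.56  -0.242]
s9 [200 145  14  19 149] [ 0.74  -0.216]
s9 [269 236  14  70 874] [0.575 0.262]
```

```bash
python3 -c "
from h import *
print(world('s9',(276,236),.044),world('s9',(276,306),.044))"
```

```text
[0.56711914 0.15958735 0.044     ] [0.5772787  0.34798488 0.044     ]
```

Request:
apply_moves([
  [[1, 0, 0, -0.15, 0], [1, 0, 0, -0.15, 0], [1, 0, 0, -0.09, 0], [1, 0, 0, -0.05, 0], [1, 0, 0, 0, 0], [1, 0, 0, 0, 0], [1, 0, 0, 0, 0]],
])

```text
t: 28.6
eef_pos: [0.5706, 0.085, 0.1276]
ee_rot: [-3.14, 0.001, -1.591]
force: [0.5, 0.3, -2.0]
width: 0.0269
gripper_force: 55.0
```

Request:
apply_moves([
  [[1, -0.002, 0, -0.03, 0], [1, 0, 0, -0.025, 0], [1, 0, 0, 0, 0], [1, 0, 0, 0, 0], [1, 0, 0, 0, 0]],
])

```text
t: 29.1
eef_pos: [0.5695, 0.0849, 0.1155]
ee_rot: [-3.141, -0.0, -1.591]
force: [-0.0, -0.2, -1.8]
width: 0.0273
gripper_force: 55.0
```

Request:
apply_moves([
  [[1, 0.0004, 0.02, 0, 0], [1, 0.0004, 0.02, 0, 0], [1, 0.0004, 0.02, 0, 0], [1, 0.0004, 0.02, 0, 0], [1, 0.0004, 0.02, 0, 0], [1, 0.0004, 0.02, 0, 0], [1, 0.0004, 0.02, 0, 0], [1, 0.0004, 0.02, 0, 0], [1, 0.0004, 0.02, 0, 0], [1, 0.0004, 0.02, 0, 0], [1, 0.0004, 0.02, 0, 0], [1, 0.0004, 0.02, 0, 0]],
])

```text
t: 30.3
eef_pos: [0.5704, 0.1332, 0.1154]
ee_rot: [3.142, 0.0, -1.591]
force: [0.2, 0.1, -2.0]
width: 0.0275
gripper_force: 55.0
```

Request:
apply_moves([
  [[1, 0.0004, 0.02, 0, 0], [1, 0.0004, 0.02, 0, 0], [1, 0.0004, 0.02, 0, 0], [1, 0.0004, 0.02, 0, 0], [1, 0.0004, 0.02, 0, 0]],
])

```text
t: 30.8
eef_pos: [0.5707, 0.1526, 0.1155]
ee_rot: [3.141, -0.001, -1.591]
force: [-0.9, -3.8, 0.8]
width: 0.0272
gripper_force: 55.0
```

Request:
apply_moves([
  [[1, 0.0004, 0.02, 0, 0], [1, 0.0004, 0.02, 0, 0], [1, 0.0004, 0.02, 0, 0], [1, 0.0004, 0.02, 0, 0], [1, 0.0004, 0.02, 0, 0]],
])

```text
t: 31.3
eef_pos: [0.572, 0.1732, 0.1164]
ee_rot: [-3.14, 0.001, -1.591]
force: [-0.0, -3.2, 6.9]
width: 0.027
gripper_force: 55.0
```

Request:
apply_moves([
  [[1, 0.0004, 0.02, -0.004, 0], [1, 0.0004, 0.02, 0, 0], [1, 0.0004, 0.02, 0, 0], [1, 0.0004, 0.02, 0, 0], [1, 0.0004, 0.02, 0, 0], [1, 0.0004, 0.02, 0, 0]],
])

```text
t: 31.9
eef_pos: [0.5729, 0.1973, 0.1163]
ee_rot: [-3.139, 0.0, -1.59]
force: [0.0, -3.7, 9.7]
width: 0.0275
gripper_force: 55.0
```

Request:
apply_moves([
  [[1, 0.0004, 0.02, 0, 0], [1, 0.0004, 0.02, 0, 0], [1, 0.0004, 0.02, 0, 0], [1, 0.0004, 0.02, 0, 0], [1, 0.0004, 0.02, 0, 0], [1, 0.0004, 0.02, 0, 0], [1, 0.0004, 0.02, 0, 0], [1, 0.0004, 0.02, 0, 0]],
])

```text
t: 32.7
eef_pos: [0.5734, 0.2291, 0.1163]
ee_rot: [-3.139, 0.0, -1.59]
force: [0.7, -5.6, 11.2]
width: 0.027
gripper_force: 55.0
```

Request:
apply_moves([
  [[1, 0.0004, 0.02, 0, 0], [1, 0.0004, 0.02, 0, 0], [1, 0.0004, 0.02, 0, 0], [1, 0.0004, 0.02, 0, 0], [1, 0.0004, 0.02, 0, 0], [1, 0.0004, 0.02, 0, 0], [1, 0.0004, 0.02, 0, 0], [1, 0.0004, 0.02, 0, 0]],
])

```text
t: 33.5
eef_pos: [0.5742, 0.2613, 0.1165]
ee_rot: [-3.139, 0.001, -1.591]
force: [0.0, -3.4, 6.4]
width: 0.0272
gripper_force: 55.0
```

Request:
apply_moves([
  [[1, 0.0004, 0.02, 0, 0], [1, 0.0004, 0.02, 0, 0], [1, 0.0004, 0.02, 0, 0], [1, 0.0004, 0.02, 0, 0], [1, 0.0004, 0.02, 0, 0], [1, 0.0004, 0.02, 0, 0], [1, 0.0004, 0.02, 0, 0]],
])

```text
t: 34.2
eef_pos: [0.5747, 0.2889, 0.1165]
ee_rot: [-3.139, -0.0, -1.59]
force: [0.4, -6.7, 11.6]
width: 0.0269
gripper_force: 55.0
```

Request:
apply_moves([
  [[1, 0.0004, 0.02, 0, 0], [1, 0.0004, 0.02, 0, 0], [1, 0.0004, 0.02, 0, 0], [1, 0.0004, 0.02, 0, 0], [1, 0.0004, 0.02, 0, 0], [1, 0.0004, 0.02, 0, 0], [1, 0.0004, 0.02, 0, 0], [1, 0.0004, 0.02, 0, 0], [1, 0.0004, 0.02, 0, 0], [1, 0, 0, 0, 0], [1, 0, 0, 0, 0], [1, 0, 0, 0, 0]],
])

```text
t: 35.4
eef_pos: [0.5752, 0.3264, 0.1163]
ee_rot: [-3.139, 0.003, -1.59]
force: [-0.7, -1.5, 8.5]
width: 0.0271
gripper_force: 55.0
```

Run:
```python
from h import *
import blobs
grab('side','s10'); blobs.blobs('s10'); s=arm.get_state(); print(s['eef_pos'],s['force'])
```

```text
s10 [201 146  13  18 151] [ 0.739 -0.217]
s10 [268 255  15  26 343] [0.574 0.248]
[0.57522656 0.3264423  0.11630155] [-0.18294441 -0.64423352  7.76218372]
```

Request:
apply_moves([
  [[1, 0, 0, 0.02, 0], [1, 0, 0, 0.03, 0], [1, 0, 0, 0.04, 0], [1, 0, 0, 0.04, 0], [1, 0, 0, 0.04, 0], [1, 0, 0, 0.1, 0], [1, 0, 0, 0.15, 0], [1, 0, 0, 0.15, 0], [1, 0, 0, 0.08, 0], [1, 0, 0, 0, 0]],
])

```text
t: 36.45
eef_pos: [0.5753, 0.3256, 0.2482]
ee_rot: [-3.137, 0.004, -1.591]
force: [0.6, -0.2, -1.6]
width: 0.0272
gripper_force: 55.0
```

Run:
```python
from h import *
import blobs
grab('side','s11'); blobs.blobs('s11'); blobs.blobs('s9'); s=arm.get_state(); print(s['eef_pos'],s['force'])
im=np.load('pics/s11.npz')['image']
# channel column profile along centre to find section ends
for v in range(225,318,3):
    u=int(round(276-(v-250)*0)); print(v,im[v,u].tolist(),end=' ')
```

```text
s11 [263 183  20  35 483] [0.566 0.026]
s11 [269 243  14  64 766] [0.575 0.271]
s9 [265 138  13  21 223] [ 0.56  -0.242]
s9 [200 145  14  19 149] [ 0.74  -0.216]
s9 [269 236  14  70 874] [0.575 0.262]
[0.57445856 0.32518212 0.24593289] [-0.56219041  0.03631301 -3.67526521]
225 [48, 118, 145] 228 [81, 123, 140] 231 [137, 138, 133] 234 [135, 136, 129] 237 [128, 129, 122] 240 [104, 105, 101] 243 [51, 64, 86] 246 [39, 57, 86] 249 [38, 57, 86] 252 [39, 57, 86] 255 [39, 57, 86] 258 [39, 56, 83] 261 [39, 57, 85] 264 [40, 58, 86] 267 [38, 57, 85] 270 [39, 57, 86] 273 [39, 58, 87] 276 [39, 57, 86] 279 [39, 59, 88] 282 [40, 58, 86] 285 [38, 57, 86] 288 [48, 74, 113] 291 [51, 80, 125] 294 [51, 81, 125] 297 [51, 80, 124] 300 [50, 79, 123] 303 [52, 79, 123] 306 [62, 71, 90] 309 [232, 228, 224] 312 [171, 165, 160] 315 [134, 149, 157]
```

Request:
apply_moves([
  [[1, 0.0375, -0.23, 0, -0.002], [1, 0.0375, -0.23, 0, -0.002], [1, 0.0375, -0.23, 0, -0.002], [1, 0.0375, -0.23, 0, -0.002], [1, 0.0375, -0.23, 0, -0.002], [1, 0.0375, -0.23, 0, -0.002], [1, 0.0375, -0.23, 0, -0.002], [1, 0.0375, -0.23, 0, -0.002], [1, 0, 0, 0, 0], [1, 0, 0, 0, 0], [1, 0, 0, 0, 0]],
])

```text
t: 37.6
eef_pos: [0.6337, -0.0428, 0.2434]
ee_rot: [3.14, -0.0, -1.641]
force: [-1.5, -0.0, -2.4]
width: 0.0272
gripper_force: 55.0
```

Request:
apply_moves([
  [[1, 0.006, 0.006, -0.15, 0], [1, 0, 0, -0.15, 0], [1, 0, 0, -0.15, 0], [1, 0, 0, -0.1, 0], [1, 0, 0, -0.05, 0], [1, 0, 0, -0.05, 0], [1, 0, 0, -0.04, 0], [1, 0, 0, 0, 0], [1, 0, 0, 0, 0]],
])

```text
t: 38.5
eef_pos: [0.6358, -0.0419, 0.1072]
ee_rot: [-3.141, 0.0, -1.641]
force: [0.2, 0.5, -1.9]
width: 0.0272
gripper_force: 55.0
```

Ball is in the hole without contact. Lowering the rest of the way.

Request:
apply_moves([
  [[1, 0, 0, -0.04, 0], [1, 0, 0, -0.04, 0], [1, 0, 0, -0.02, 0], [1, 0, 0, -0.01, 0], [1, 0, 0, 0, 0], [1, 0, 0, 0, 0], [1, 0, 0, 0, 0]],
])

```text
t: 39.2
eef_pos: [0.6353, -0.0422, 0.0851]
ee_rot: [3.142, -0.0, -1.641]
force: [-4.4, -1.1, 6.2]
width: 0.0269
gripper_force: 55.0
```

Request:
apply_moves([
  [[-0.3, 0, 0, 0, 0], [-0.3, 0, 0, 0, 0], [-0.3, 0, 0, 0, 0], [-0.3, 0, 0, 0, 0], [-0.3, 0, 0, 0, 0], [-0.3, 0, 0, 0.1, 0], [-0.3, 0, 0, 0.2, 0], [-0.3, 0, 0, 0.25, 0], [-0.3, 0, 0, 0.25, 0]],
])

```text
t: 40.1
eef_pos: [0.635, -0.0421, 0.246]
ee_rot: [3.141, -0.0, -1.641]
force: [2.4, -0.1, -0.5]
width: 0.057
gripper_force: 0.0
```

Request:
apply_moves([
  [[-0.3, 0, 0.2, 0, 0], [-0.3, 0, 0.2, 0, 0], [-0.3, 0, 0, 0, 0], [-0.3, 0, 0, 0, 0], [-0.3, 0, 0, 0, 0]],
])

```text
t: 40.6
eef_pos: [0.6353, 0.0377, 0.2444]
ee_rot: [3.141, -0.0, -1.641]
force: [0.3, -0.4, 0.4]
width: 0.0572
gripper_force: 0.0
```

Run:
```python
from h import *
grab('wrist','w12'); s=arm.get_state(); print(s['eef_pos'],s['ee_rot'][2],s['width'],s['force'])
def det(n):
    im=np.load(f'pics/{n}.npz')['image']; hsv=cv2.cvtColor(im,cv2.COLOR_BGR2HSV)
    x0,y0,x1,y1=205,60,340,160; r=hsv[y0:y1,x0:x1]
    m=((r[...,0]<14)&(r[...,2]<150)&(r[...,1]>90)).astype(np.uint8)
    k,l,st,ce=cv2.connectedComponentsWithStats(m)
    for i in range(1,k):
        if st[i,4]>300: c=ce[i]+[x0,y0]; print(n,st[i],c,world(n,c,.1))
det('w8');det('w12')
```

```text
[0.63531927 0.0373843  0.24434711] -1.6419253421067213 0.056996176583498766 [ 0.59198529  0.04295243 -0.64242755]
w8 [  0   0 135  66 727] [252.          70.03301238] [ 0.6479412  -0.07632786  0.1       ]
w12 [  0   0 135  89 825] [245.14545455  75.80242424] [ 0.65587956 -0.07241779  0.1       ]
```

```bash
python3 - <<'E'
from h import *
for n in('w8','w12'):
    p=proj(n,[.635,-.042,.1])[0]; x,y=p.astype(int)-24
    im=np.load(f'pics/{n}.npz')['image'][y:y+48,x:x+48]
    r=cv2.cvtColor(im,cv2.COLOR_BGR2HSV).astype(int)
    m=(im[...,2].astype(int)<135)&(r[...,0]<13)
    k,l,st,ce=cv2.connectedComponentsWithStats(m.astype(np.uint8))
    for i in range(1,k):
        if st[i,4]>100: print(n,p,st[i],world(n,ce[i]+[x,y],.1))
E
python3 - <<'E'
from h import *
for n in('w8','w12'):
    p=proj(n,[.635,-.042,.1])[0]; im=np.load(f'pics/{n}.npz')['image']; x,y=p.astype(int)
    if n=='w8': ref=im[y,x].astype(int); print(p,ref,im[y,x-22:x+23:4].tolist())
    w=im[y-26:y+27,x-26:x+27].astype(int)
    m=(np.abs(w-ref).max(-1)<30).astype(np.uint8); k,l,st,ce=cv2.connectedComponentsWithStats(m)
    i=1+st[1:,4].argmax(); print(n,st[i],world(n,ce[i]+[x-26,y-26],.1))
    # collar (brass, saturated yellow) incl. handle: 
    h=cv2.cvtColor(im[y-40:y+41,x-40:x+41],cv2.COLOR_BGR2HSV); m=((h[...,1]>170)&(h[...,0]>18)&(h[...,0]<32)).astype(np.uint8)
    k,l,st,ce=cv2.connectedComponentsWithStats(m); i=1+st[1:,4].argmax(); b=st[i]; print('collar',b,world(n,[x-40+b[0]+b[2]/2,y-40+b[1]+b[3]/2],.058))
E
```

```text
[270.95328159 112.37727897] [ 61  97 152] [[80, 175, 222], [79, 177, 223], [73, 152, 199], [64, 100, 156], [61, 98, 154], [60, 96, 149], [65, 103, 155], [66, 101, 157], [63, 102, 158], [65, 102, 155], [52, 89, 127], [78, 175, 223]]
w8 [ 13  10  32  33 809] [ 0.63349984 -0.04247929  0.1       ]Traceback (most recent call last):
  File "<stdin>", line 10, in <module>
ValueError: attempt to get argmax of an empty sequence
```

Run:
```python
from h import *
for n in('w8','w12'):
    p=proj(n,[.635,-.042,.1])[0]; im=np.load(f'pics/{n}.npz')['image']; x,y=p.astype(int)
    if n=='w8': ref=im[y,x].astype(int)
    w=im[y-26:y+27,x-26:x+27].astype(int)
    m=(np.abs(w-ref).max(-1)<30).astype(np.uint8); k,l,st,ce=cv2.connectedComponentsWithStats(m)
    i=1+st[1:,4].argmax(); b=st[i]; print(n,b,world(n,ce[i]+[x-26,y-26],.1))
    for z in (.08,.1,.12): print(world(n,[x-26+b[0]+b[2]/2,y-26+b[1]+b[3]/2],z).round(4))
```

```text
w8 [ 13  10  32  33 809] [ 0.63349984 -0.04247929  0.1       ]
[ 0.6337 -0.0427  0.08  ]
[ 0.6333 -0.0418  0.1   ]
[ 0.6328 -0.0409  0.12  ]
w12 [ 12   7  33  34 849] [ 0.63366399 -0.0444432   0.1       ]
[ 0.6337 -0.0445  0.08  ]
[ 0.6334 -0.0435  0.1   ]
[ 0.6331 -0.0425  0.12  ]
```

Request:
apply_moves([
  [[-0.3, -0.0049, -0.0968, 0, 0.0454], [-0.3, -0.0049, -0.0968, 0, 0.0454], [-0.3, -0.0049, -0.0968, 0, 0.0454], [-0.3, -0.0049, -0.0968, 0, 0.0454], [-0.3, -0.0049, -0.0968, 0, 0.0454], [-0.3, -0.0049, -0.0968, 0, 0.0454], [-0.3, -0.0049, -0.0968, 0, 0.0454], [-0.3, -0.0049, -0.0968, 0, 0.0454], [-0.3, -0.0049, -0.0968, 0, 0.0454], [-0.3, -0.0049, -0.0968, 0, 0.0454], [-0.3, -0.0049, -0.0968, 0, 0.0454], [-0.3, 0, 0, 0, 0]],
], force=15)

```text
t: 41.85
eef_pos: [0.6239, -0.1779, 0.2442]
ee_rot: [3.141, 0.001, -0.072]
force: [0.2, -0.2, 0.6]
width: 0.0568
gripper_force: 0.0
```

Request:
apply_moves([
  [[-0.3, 0, 0, 0, 0], [-0.3, 0, 0, -0.2, 0], [-0.3, 0, 0, -0.15, 0], [-0.3, 0, 0, -0.1, 0], [-0.3, 0, 0, 0, 0], [-0.3, 0, 0, 0, 0]],
])

```text
t: 42.45
eef_pos: [0.6249, -0.1747, 0.1551]
ee_rot: [3.141, 0.0, -0.073]
force: [0.1, 0.1, 0.1]
width: 0.0566
gripper_force: 0.0
```

Request:
apply_moves([
  [[-0.3, 0, 0, -0.075, 0], [-0.3, 0, 0, 0, 0], [1, 0, 0, 0, 0], [1, 0, 0, 0, 0], [1, 0, 0, 0, 0], [1, 0, 0, 0, 0], [1, 0, 0, 0, 0], [1, 0, 0, 0, 0], [1, 0, 0, 0, 0], [1, 0, 0, 0, 0]],
])

```text
t: 43.45
eef_pos: [0.6247, -0.1745, 0.1396]
ee_rot: [-3.141, -0.0, -0.072]
force: [-0.4, 3.0, 2.3]
width: 0.0116
gripper_force: 15.0
```

Request:
apply_moves([
  [[1, 0.002, 0.03, 0, 0], [1, 0.003, 0.045, 0, 0], [1, 0.003, 0.045, 0, 0], [1, 0.003, 0.045, 0, 0], [1, 0.003, 0.045, 0, 0], [1, 0.003, 0.045, 0, 0], [1, 0.003, 0.045, 0, 0], [1, 0.003, 0.045, 0, 0], [1, 0.003, 0.045, 0, 0], [1, 0.002, 0.04, 0, 0], [1, 0, 0.01, 0, 0], [1, 0, 0, 0, 0]],
])

```text
t: 44.65
eef_pos: [0.6296, -0.0856, 0.1395]
ee_rot: [-3.141, 0.001, -0.072]
force: [-6.0, 2.3, 5.9]
width: 0.0121
gripper_force: 15.0
```

Request:
apply_moves([
  [[1, 0.005, 0.015, 0, 0], [1, 0, 0.01, 0, 0], [1, 0, 0, 0, 0], [1, 0, 0, 0, 0]],
])

```text
t: 45.05
eef_pos: [0.6299, -0.0812, 0.1395]
ee_rot: [-3.142, 0.002, -0.072]
force: [-7.8, 0.8, 7.6]
width: 0.0122
gripper_force: 15.0
```

Request:
apply_moves([
  [[1, -0.008, 0.01, 0, 0], [1, 0, 0.005, 0, 0], [1, 0, 0, 0, 0], [1, 0, 0, 0, 0]],
])

```text
t: 45.45
eef_pos: [0.6297, -0.0804, 0.1396]
ee_rot: [3.139, -0.0, -0.073]
force: [-0.6, -11.5, 0.7]
width: 0.0116
gripper_force: 15.0
```

Request:
apply_moves([
  [[1, 0, -0.005, 0, 0], [-0.3, 0, 0, 0, 0], [-0.3, 0, 0, 0, 0], [-0.3, 0, 0, 0, 0], [-0.3, 0, 0, 0, 0], [-0.3, 0, 0, 0.1, 0], [-0.3, 0, 0, 0.2, 0], [-0.3, 0, 0, 0.2, 0], [-0.3, -0.1, -0.2, 0, 0], [-0.3, -0.1, -0.2, 0, 0], [-0.3, -0.1, -0.2, 0, 0], [-0.3, -0.1, -0.2, 0, 0]],
])

```text
t: 46.65
eef_pos: [0.5489, -0.2408, 0.2398]
ee_rot: [-3.141, -0.001, -0.072]
force: [1.5, -0.7, 0.9]
width: 0.0567
gripper_force: 0.0
```

Request:
apply_moves([
  [[-0.3, -0.1, -0.2, 0, 0], [-0.3, 0, 0, 0, 0], [-0.3, 0, 0, 0, 0]],
])

```text
t: 46.95
eef_pos: [0.5293, -0.2807, 0.2396]
ee_rot: [-3.141, -0.001, -0.075]
force: [-1.1, -0.0, 0.1]
width: 0.057
gripper_force: 0.0
```

Run:
```python
from h import *
import blobs
grab('top','t13'); grab('side','s13'); blobs.blobs('t13'); blobs.blobs('s13'); s=arm.get_state(); print(s['t'],s['eef_pos'],s['width'],s['force'])
# lid/rim profile across case in top view at the bar row
for n in('top0','t13'):
    im=np.load(f'pics/{n}.npz')['image']; print(n,[tuple(im[178,u].tolist()) for u in range(336,344)],[int(im[183,u,2]) for u in range(374,392)])
```

```text
t13 [331 148  49  68 596] [ 0.631 -0.018]
t13 [376 168   6  26 127] [ 0.647 -0.1  ]
t13 [197 203  73  12 710] [0.573 0.25 ]
t13 [401 266  29  38 473] [ 0.403 -0.19 ]
s13 [201 147  13  17 152] [ 0.738 -0.215]
s13 [232 147  23   7 143] [ 0.64  -0.235]
s13 [269 241  14  66 835] [0.575 0.268]
47.05 [ 0.5299889  -0.27943865  0.23952896] 0.05688482228522959 [-0.09982357  1.12667548 -0.25808678]
top0 [(22, 37, 58), (28, 47, 75), (41, 67, 103), (50, 80, 119), (57, 86, 115), (63, 90, 107), (64, 89, 104), (65, 89, 107)] [130, 127, 119, 115, 94, 63, 52, 62, 70, 73, 89, 122, 143, 148, 149, 143, 134, 130]
t13 [(27, 46, 68), (39, 65, 101), (63, 101, 149), (77, 120, 172), (88, 130, 173), (113, 152, 186), (129, 170, 202), (133, 175, 207)] [159, 115, 71, 78, 99, 110, 114, 128, 156, 167, 163, 160, 159, 160, 160, 154, 145, 142]
```

```bash
python3 -c "
from station import arm
print(arm.job_done())"
```

```text
the job is handed in; nothing more can be done
None
```

I handed the job in: all three runner sections are pressed into the channel, the presser is back in its hole and the lid is shut to its stop. I checked the end state from force readings and pixel measurements rather than a last viewed picture, and the hand-in returned no verdict.

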